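# Snap the lap timer's battery cover shut

## Robot

A 6-joint arm with a two-finger parallel gripper is mounted at the origin on the work surface. World frame = base frame: x ahead of the robot, y to its left, z up, the work surface at z = 0. Lengths are in m, angles in rad, forces in N, time in s.
With the tool pointing down it reaches from about 0.375 to 0.9 m from the base axis. Payload 3.1 kg.
Tool frame: the origin (TCP) lies midway between the tips of the shut fingers; the grasp point (between the pads) lies pinch_z behind it (pinch_z is the distance from the TCP to the grasp point, in m); y points along the fingers, z is the direction in which the jaws open and shut, and the axes are right-handed (so a half turn about y gives the same grasp; the last joint's range is limited). The gripper opens to 87 mm and grips with 3 to 60 N. Pads are 19 mm wide; open, the fingers measure 117 mm over their backs; the gripper's body (75 mm by 190 mm) begins 51 mm behind the grasp point.
Start: joints at [-1.417, 0.527, 1.433, -0, 1.181, -0.178], TCP at [0.204, -0.591, 0.223] pointing down, gripper open.
Joint ranges: [-3.08, 3.08], [-0.75, 2.2], [0.22, 2.44], [-1.43, 4.57], [0, 2.65], [-2.85, 2.85]. Speed limits (rad/s): [2.79, 2.79, 3.14, 3.14, 3.14, 3.14].

## Interface

Orientations are given as a unit quaternion [x, y, z, w].
In Python, from rig import get_obs, camera, hand_in, pinch_z gives the robot as it stands. The module is installed in compiled form; this text tells all that it offers.
- The arm moves only by the tool arm_command, never from a script. Its argument "plan" is a list of rows, each a list of 2 entries, a list of its own where there are three numbers: the shift along the world's x, y, z in units of 25 mm (1.0 is 25 mm), then the turn about the world's z in units of 5 degrees (1.0 is 5 degrees). A call has 1 to 5 rows; each row is the pose to reach, as a shift and turn from the pose commanded when the call began; what a row does not reach only later rows make up. A row lasts 1/10 s, in which the tool goes at most 50 mm and 8.59 degrees, less where a joint would pass 70% of its speed; a pose out of reach is approached as far as the arm can. A call with a gripper value outside its range is refused whole. "fingers" is the opening, from -1 (shut) to 1 (fully open), set as the call begins (left out, the last holds). The fingers move at their own pace and stop on an object; "force" is the grip in N (left out, the last holds). Time passes only in rows, so rows that repeat a pose let the fingers close. It gives the time, the measured TCP pose, the force and the opening at its end, in the units of the state.
- get_obs(): the state, without advancing time (a new reading comes with each control period).
- camera(name): name is "side" or "top" or "wrist"; returns a dict with "pixels" (420x560x3 uint8, red, green, blue), "camera_matrix" (3x3 intrinsics, pixels), "R" (3x3) and "t" (3): a world point X has camera coordinates R X + t. Camera axes: x right, y down, z forward; pixel columns grow to the right and rows downward; lengths in m; the calibration is good to about 2 mm. A picture is of the moment at which its call begins. There is no depth.
- hand_in(): hands the job in, once; it reports no verdict.
The state is a dict: "time": time; "q": joint angles; "joint_velocities": joint speeds; "joint_torque": joint torques, N m; "position": TCP position; "tool_rot": TCP orientation; "ft_force": force on the tool from outside, world axes, zero at the start; "moment": the same for the moment, N m; "grip_width": finger opening in m.
Only numpy, scipy, OpenCV 4.12 (cv2) and the standard library are available. Lean on these libraries where they do the work, as an engineer would, in place of code of your own. Each camera call takes 0.05 s, during which the arm holds its last target.

## Task

The lap timer's grey battery cover has been laid on but its rim still stands proud: with the fingertips, press the rim down section by section, both long sides and both ends, until all four have clicked fully shut. Only press from above: do not lift, push away or tip the timer, do not press so hard (above about 50 N) that the cover cracks, and keep off the round reset button beside the cover. Leave the racer, screwdriver, spare cell, grandstand and gantry where they are.

Things in the scene. Friction and masses are not known exactly. Their poses are not given: they have to be found in the camera images.
- timer: the lap timer: loose black box 180 x 110 mm, 46 mm high, 1 kg, on rubber feet. Origin on the board below the middle of its battery cover; x along its length, y to its left, z up; it spans x -108 to 72, y -55 to 55 mm. On top a grey clip-on cover, 136 x 100 mm: four rim sections round a fixed panel (93 x 59 mm, top at 50 mm). Section centres: (0, 40.5), (0, -40.5), (58.5, 0), (-58.5, 0) mm.
- reset_button (a joint): travel of the lap-reset push button: 0 = untouched, 0.004 m = fully down; pressing it 2 mm wipes the laps. Round grey button, 14 mm diameter, top 54 mm above the board, 90 mm from the timer's origin along its -x; only the rim's near section lies beside it (centres 31.5 mm apart). Sprung, 1 to 3 N.
- rim_left (a joint): how far the left long side (+y of the timer) rim section is down: 0 = standing proud, 0.006 m = clicked shut, a hard stop. Snap action: it springs back up if let go in the first half, about 6 N takes it past the middle (3 mm), then it snaps down and stays.
- rim_left_top (a point): middle of the top face of the left long side (+y of the timer) rim section (136 x 19 mm in the timer's x, y); it moves with the section: 60 mm above the board when raised, 54 mm when shut. A rib 1 mm high runs along it (looks only).
- rim_right (a joint): how far the right long side (-y of the timer) rim section is down: 0 = standing proud, 0.006 m = clicked shut, a hard stop. Snap action: it springs back up if let go in the first half, about 6 N takes it past the middle (3 mm), then it snaps down and stays.
- rim_right_top (a point): middle of the top face of the right long side (-y of the timer) rim section (136 x 19 mm in the timer's x, y); it moves with the section: 60 mm above the board when raised, 54 mm when shut. A rib 1 mm high runs along it (looks only).
- rim_far (a joint): how far the far short end (+x of the timer, away from the reset button) rim section is down: 0 = standing proud, 0.006 m = clicked shut, a hard stop. Snap action: it springs back up if let go in the first half, about 6 N takes it past the middle (3 mm), then it snaps down and stays.
- rim_far_top (a point): middle of the top face of the far short end (+x of the timer, away from the reset button) rim section (19 x 59 mm in the timer's x, y); it moves with the section: 60 mm above the board when raised, 54 mm when shut. A rib 1 mm high runs along it (looks only).
- rim_near (a joint): how far the near short end (-x of the timer, next to the reset button) rim section is down: 0 = standing proud, 0.006 m = clicked shut, a hard stop. Snap action: it springs back up if let go in the first half, about 6 N takes it past the middle (3 mm), then it snaps down and stays.
- rim_near_top (a point): middle of the top face of the near short end (-x of the timer, next to the reset button) rim section (19 x 59 mm in the timer's x, y); it moves with the section: 60 mm above the board when raised, 54 mm when shut. A rib 1 mm high runs along it (looks only).
- racer: blue model racer 128 x 58 mm, 30 mm high, standing on its wheels along the timer's right (-y) side; origin at its underside, x along its length; loose, only stands by.
- driver: small screwdriver 130 mm long lying along the timer's left (+y) side; origin at its underside; loose, only stands by.
- cell: spare battery cell, 25 mm diameter, 49 mm high, standing upright beyond the timer's far (+x) end; origin at its underside; loose, only stands by.
- grandstand: grey plastic toy grandstand 84 x 176 mm, 102 mm high, at the left of the infield; origin at its underside; loose, only stands by.
- gantry: white enamel start gantry, 215 mm wide, 139 mm high, at the right of the infield; origin at its underside; loose, only stands by.
There are look-alikes about, which are no part of the job. What is shaped like the timer but purple is not meant.

How it is judged:
At the end, for the whole second after the job is handed in: All four rim sections are at least 5 mm down (clicked shut), the timer stands flat, at rest and within 15 mm of where it stood, the reset button is up, and every bystander is within 15 mm of its start (value of joint each of rim_left, rim_right, rim_far, rim_near above 0.005 m and value of joint reset_button below 0.002 m and distance of each of timer, racer, driver, cell, grandstand, gantry from where it was at the start of the episode below 0.015 m and angle between timer's own z axis and vertical below 0.05 rad and linear speed of timer below 0.01 m/s); the robot touches nothing.
It fails at once if the timer is lifted or tipped (height (world z) of timer above 0.008 m or angle between timer's own z axis and vertical above 0.12 rad).
It fails at once if the timer is pushed more than 15 mm away (distance of timer from where it was at the start of the episode above 0.015 m).
It fails at once if the cover is pressed with more than 50 N (contact force between any of the fingers, the arm and timer above 50 N).
It fails at once if the reset button is pressed (value of joint reset_button above 0.002 m).
It fails at once if a bystander is lifted, carried or knocked (moved more than 15 mm) (distance of any of racer, driver, cell, grandstand, gantry from where it was at the start of the episode above 0.015 m).
It also fails if it takes over 48 s, if anything falls off the work surface, if the arm or the gripper's body presses on something with over 40 N, if the wrist force passes 120 N, or if a joint passes its speed limit or range.

## Working session

There is one attempt and no reset: what is moved stays moved. The work goes in short steps, Python scripts to look and compute and a tool call to move; the robot and the scene stay as the last step left them, time stands still between calls to the robot, and variables do not carry over. Pictures are saved under pics/ and viewed, and the job is handed in when it is done.

Besides the shell and the picture viewer there is one more tool, called after "Emit:" in YAML: its name, and indented under it one key for each argument. arm_command: Moves the arm, as the interface text tells. Its arguments: {"type":"object","properties":{"plan":{"type":"array"},"fingers":{"type":"number"},"force":{"type":"number"}},"required":["plan"]}

```bash
mkdir -p pics; python3 - <<'E'
from rig import *
import cv2,pickle
o=get_obs();print(o,pinch_z)
for n in("top","side"):
    c=camera(n);pickle.dump(c,open(n+".pkl","wb"));cv2.imwrite(f"pics/{n}0.png",c["pixels"][:,:,::-1]);print(n,c["camera_matrix"],c["R"],c["t"])
E
```

```text
{'time': 0.0, 'q': array([-1.41650090e+00,  5.28471371e-01,  1.43392598e+00,  6.27358728e-06,
        1.18135850e+00, -1.78513879e-01]), 'joint_velocities': array([ 0.00117738, -0.00048843,  0.00014069,  0.00039757,  0.00088599,
       -0.0004544 ]), 'joint_torque': array([ 1.09203636e-03, -4.40040314e+01, -1.76590705e+01,  6.31712261e-02,
        5.80286491e-02, -1.52104994e-04]), 'position': array([ 0.20409367, -0.58995932,  0.22156089]), 'tool_rot': array([-0.11711136,  0.69810373, -0.69657429,  0.11713398]), 'ft_force': array([-0.31675562,  0.64626309, -0.72898436]), 'moment': array([-0.01013414, -0.02820843,  0.02072067]), 'grip_width': 0.08662343339824709} 0.0187
top [[499.49878178   0.         282.35637931]
 [  0.         499.49878178 208.66027796]
 [  0.           0.           1.        ]] [[-2.93024686e-02 -9.99562675e-01 -3.97802267e-03]
 [-9.90380474e-01  2.95712510e-02 -1.35174177e-01]
 [ 1.35232698e-01 -2.11811217e-05 -9.90813866e-01]] [0.03147631 0.51119622 1.63790686]
side [[412.29771907   0.         281.85467621]
 [  0.         412.29771907 212.19419869]
 [  0.           0.           1.        ]] [[-0.92312177 -0.38446104  0.00599204]
 [-0.28395001  0.67111343 -0.68482053]
 [ 0.25926547 -0.63387418 -0.72868713]] [0.48017694 0.20628354 1.10513009]
```

View pics/top0.png

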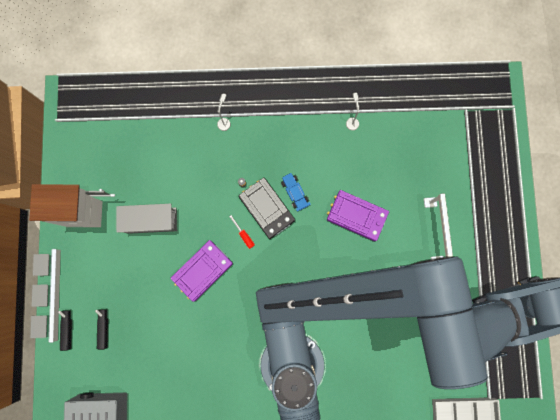

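View pics/side0.png

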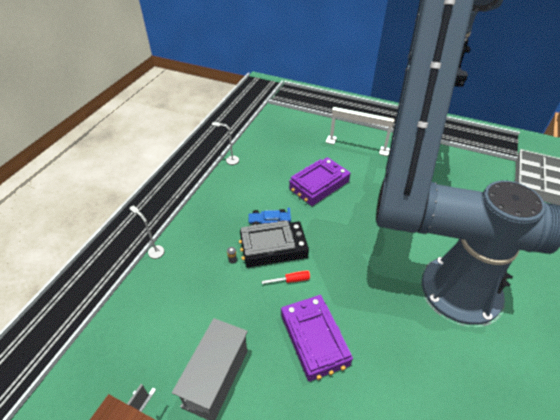

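The top view shows three timer-shaped boxes: black with a grey cover at (266,208), purple at (201,270) and purple at (357,215). The black one is the one I want, with the racer at (295,191), the driver at (243,232) and the cell at (241,183) around it. I'll check it in a close crop.

```bash
python3 - <<'E'
import cv2
a=cv2.imread("pics/top0.png")[165:255,215:325];b=cv2.imread("pics/side0.png")[200:290,220:320]
cv2.imwrite("pics/topc.png",cv2.resize(a,None,fx=7,fy=6.6,interpolation=cv2.INTER_CUBIC) if 0 else cv2.resize(a,None,fx=6.6,fy=6.6,interpolation=cv2.INTER_CUBIC))
cv2.imwrite("pics/sidec.png",cv2.resize(b,None,fx=6.6,fy=6.6,interpolation=cv2.INTER_CUBIC))
E
```

```text
(no output)
```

View pics/topc.png

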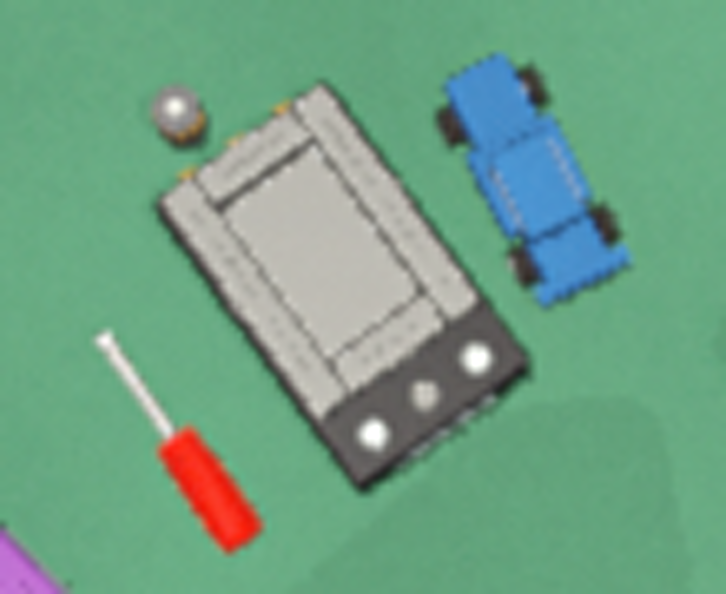

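View pics/sidec.png

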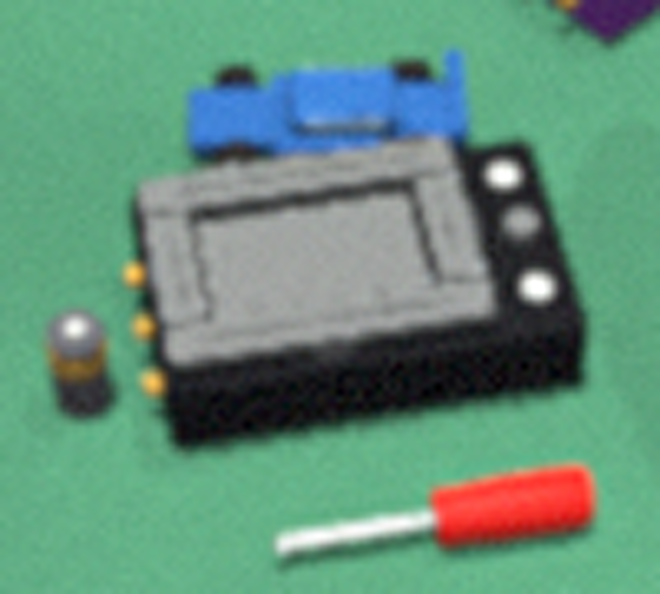

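```bash
cat > h.py <<'E'
import pickle,numpy as np
def ray(c,u,v,z):
    K,R,t=c["camera_matrix"],c["R"],c["t"]
    d=R.T@np.linalg.solve(K,[u,v,1]);o=-R.T@t
    return o+d*(z-o[2])/d[2]
E
python3 - <<'E'
from h import *
from scipy.optimize import least_squares
T=pickle.load(open("top.pkl","rb"));S=pickle.load(open("side.pkl","rb"))
loc=np.array([[68,50,60],[68,-50,60],[-68,-50,60],[-68,50,60],[-90,0,54]])/1000
pt=np.array([(162,202),(322,83),(480,302),(325,418),(425,395)])/6.6-.42+[215,165]
ps=np.array([(168,362),(137,183),(455,140),(495,312),(522,222)])/6.6-.42+[220,200]
for c,p in((T,pt),(S,ps)):
    print(np.array([ray(c,*q,z) for q,z in zip(p,loc[:,2])]).round(4))
def prj(c,X):
    x=(c["R"]@X.T).T+c["t"];x=x@c["camera_matrix"].T;return x[:,:2]/x[:,2:]
def W(p):
    c,s=np.cos(p[2]),np.sin(p[2]);return loc@np.array([[c,-s,0],[s,c,0],[0,0,1]]).T+[p[0],p[1],0]
for sets in([(T,pt)],[(S,ps)],[(T,pt),(S,ps)]):
    r=least_squares(lambda p:np.concatenate([(prj(c,W(p))-q).ravel() for c,q in sets]),[.5,0,.5]);print(r.x,np.degrees(r.x[2]),np.abs(r.fun).max())
p=r.x
for n,u in dict(left=(0,40.5),right=(0,-40.5),far=(58.5,0),near=(-58.5,0),btn=(-90,0)).items():
    c,s=np.cos(p[2]),np.sin(p[2]);u=np.array(u)/1000;print(n,p[:2]+[c*u[0]-s*u[1],s*u[0]+c*u[1]])
for n,q,z in(("cell",(178,105),.049),("racer",(540,180),.03)):print(n,ray(T,q[0]/6.6+215,q[1]/6.6+165,z))
E
```

```text
[[5.577e-01 1.581e-01 6.000e-02]
 [6.161e-01 7.640e-02 6.000e-02]
 [5.024e-01 2.000e-04 6.000e-02]
 [4.465e-01 7.900e-02 6.000e-02]
 [4.572e-01 2.900e-02 5.400e-02]]
[[0.5609 0.1599 0.06  ]
 [0.6157 0.0783 0.06  ]
 [0.4989 0.0019 0.06  ]
 [0.4479 0.0842 0.06  ]
 [0.4567 0.0295 0.054 ]]
[0.53078468 0.07879281 0.60603497] 34.723245882571135 0.6564786454982823
[0.53114628 0.08067073 0.58312516] 33.410610330552345 0.904237543083525
[0.53108717 0.07967754 0.59454808] 34.06509576634799 1.2236722885783138
left [0.50840173 0.11322781]
right [0.55377262 0.04612727]
far [0.57954867 0.11244541]
near [0.48262567 0.04690968]
btn [0.45653102 0.02926544]
cell [0.60768238 0.1486906  0.049     ]
racer [ 0.56686334 -0.03404901  0.03      ]
```

```bash
python3 - <<'E'
from rig import *
from scipy.spatial.transform import Rotation as R
import numpy as np
from h import *
o=get_obs();M=R.from_quat(o["tool_rot"]).as_matrix();print(M.round(3),"jaw yaw",np.degrees(np.arctan2(M[1,2],M[0,2])))
T=pickle.load(open("top.pkl","rb"))
for q in((432,203),(445,262),(440,200)):print(ray(T,*q,.139),ray(T,*q,0))
print((np.array([.508,.113,.12])-o["position"])/.025)
E
```

```text
[[-0.945 -0.     0.327]
 [-0.327  0.002 -0.945]
 [-0.    -1.    -0.002]] jaw yaw -70.9321992908612
[ 0.50158326 -0.45373311  0.139     ] [ 0.52090441 -0.4958079   0.        ]
[ 0.31645763 -0.48097835  0.139     ] [ 0.31921019 -0.52549157  0.        ]
[ 0.51034404 -0.47948872  0.139     ] [ 0.53044928 -0.52386862  0.        ]
[12.15586948 28.12151319 -4.0664816 ]
```

Emit:
arm_command:
  plan:
    - [[0.8,1.8,0],0.6]
    - [[1.6,3.6,0],1.2]
    - [[2.4,5.4,0],1.8]
    - [[3.2,7.2,0],2.4]
    - [[4,9,0],3]
  fingers: -1

```text
time: 0.6
position: [0.3045, -0.3636, 0.2223]
tool_rot: [-0.208, 0.676, -0.676, 0.208]
ft_force: [0.9, -0.2, 0.2]
grip_width: 0.0549
```

Emit:
arm_command:
  plan:
    - [[0.8,1.8,0],0]
    - [[1.6,3.6,0],0]
    - [[2.4,5.4,0],0]
    - [[3.2,7.2,0],0]
    - [[4,9,0],0]

```text
time: 1.1
position: [0.4045, -0.1387, 0.2225]
tool_rot: [-0.207, 0.676, -0.676, 0.207]
ft_force: [0.7, 0.2, 1.0]
grip_width: 0.0152
```

Emit:
arm_command:
  plan:
    - [[0.8,1.8,0],0]
    - [[1.6,3.6,0],0]
    - [[2.4,5.4,0],0]
    - [[3.2,7.2,0],0]
    - [[4,9,0],0]

```text
time: 1.6
position: [0.5044, 0.0864, 0.2224]
tool_rot: [0.207, -0.676, 0.676, -0.207]
ft_force: [1.0, -0.7, -0.3]
grip_width: 0.0005
```

Emit:
arm_command:
  plan:
    - [[0.16,1.07,0],0]
    - [[0.16,1.07,-2],0]
    - [[0.16,1.07,-4],0]
    - [[0.16,1.07,-5.5],0]
    - [[0.16,1.07,-5.5],0]

```text
time: 2.1
position: [0.5037, 0.1111, 0.0804]
tool_rot: [-0.211, 0.677, -0.675, 0.203]
ft_force: [-1.4, 0.2, -0.1]
grip_width: 0.0004
```

```bash
python3 - <<'E'
from rig import *
import cv2,numpy as np
o=get_obs();print(o["position"],o["ft_force"])
a=camera("side")["pixels"][:,:,::-1][170:290,210:330];b=camera("top")["pixels"][:,:,::-1][155:255,215:325]
cv2.imwrite("pics/s1.png",cv2.resize(a,None,fx=5,fy=5,interpolation=cv2.INTER_CUBIC))
cv2.imwrite("pics/t1.png",cv2.resize(b,None,fx=6,fy=6,interpolation=cv2.INTER_CUBIC))
E
```

```text
[0.50372519 0.11114686 0.08037777] [-1.44054839  0.23794313 -0.09324669]
```

View pics/s1.png

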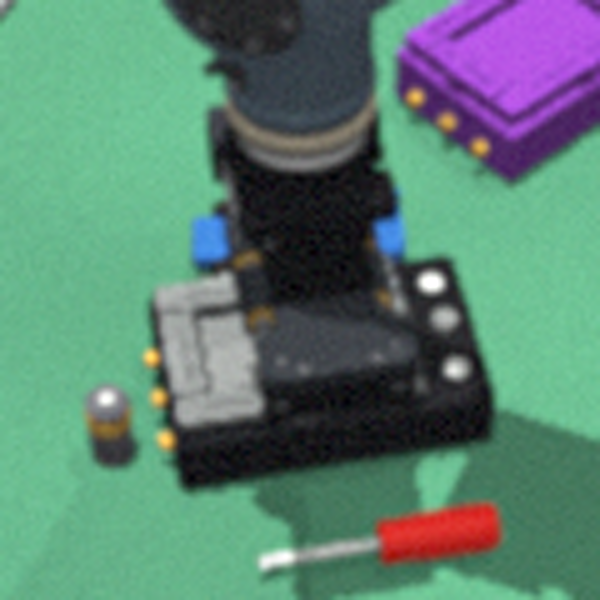

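View pics/t1.png

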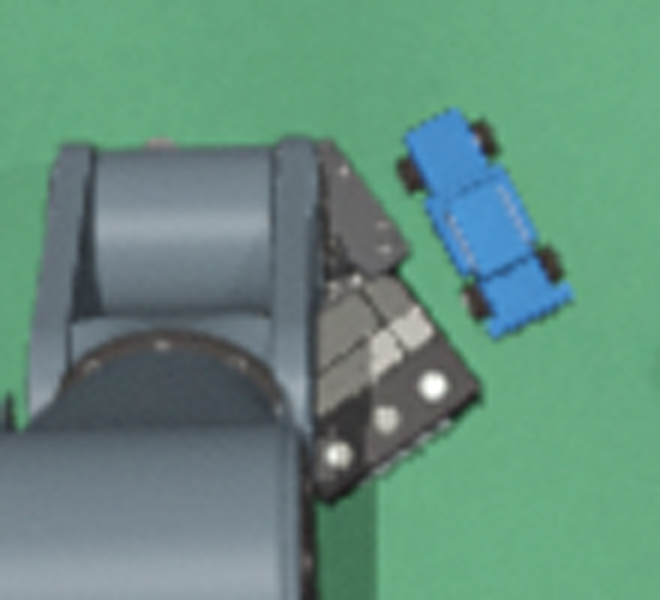

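Both views show the timer undisturbed and the gripper over the left rim section, clear of the cell and screwdriver. The side view puts the gripper's body near (330,330). Next I'll descend in small steps.

Emit:
arm_command:
  plan:
    - [[0,0,-0.3],0]
    - [[0,0,-0.6],0]
    - [[0,0,-0.7],0]
    - [[0,0,-0.75],0]
    - [[0,0,-0.8],0]

```text
time: 2.7
position: [0.5085, 0.1111, 0.0654]
tool_rot: [0.207, -0.676, 0.676, -0.207]
ft_force: [-0.4, -0.2, -0.5]
grip_width: 0.0003
```

Emit:
arm_command:
  plan:
    - [[0,0,-0.04],0]
    - [[0,0,-0.08],0]
    - [[0,0,-0.12],0]

```text
time: 3.0
position: [0.5083, 0.1111, 0.062]
tool_rot: [0.207, -0.676, 0.676, -0.207]
ft_force: [0.2, -0.1, 0.0]
grip_width: 0.0005
```

Emit:
arm_command:
  plan:
    - [[0,0,-0.04],0]
    - [[0,0,-0.08],0]
    - [[0,0,-0.12],0]
    - [[0,0,-0.16],0]

```text
time: 3.4
position: [0.5082, 0.1111, 0.0585]
tool_rot: [0.207, -0.676, 0.676, -0.207]
ft_force: [-1.4, -0.6, 3.6]
grip_width: 0.0005
```

Emit:
arm_command:
  plan:
    - [[0,0,-0.04],0]
    - [[0,0,-0.08],0]

```text
time: 3.6
position: [0.5082, 0.1111, 0.0559]
tool_rot: [0.207, -0.676, 0.676, -0.207]
ft_force: [0.1, 1.5, 0.2]
grip_width: 0.0006
```

Emit:
arm_command:
  plan:
    - [[0,0,-0.04],0]
    - [[0,0,-0.08],0]

```text
time: 3.8
position: [0.5082, 0.1111, 0.0543]
tool_rot: [-0.207, 0.676, -0.676, 0.207]
ft_force: [-1.9, -0.4, 11.3]
grip_width: 0.0004
```

Emit:
arm_command:
  plan:
    - [[0,0,-0.02],0]
    - [[0,0,-0.04],0]

```text
time: 4.0
position: [0.5082, 0.1111, 0.0542]
tool_rot: [0.207, -0.676, 0.676, -0.207]
ft_force: [-3.4, -0.1, 15.4]
grip_width: 0.0006
```

Left hit the hard stop at 54 mm, so it's shut. Far is next.

Emit:
arm_command:
  plan:
    - [[0,0,0.5],0]
    - [[0,0,1],0]
    - [[1.4,0.02,1],0]
    - [[2.85,0.05,1],0]
    - [[2.85,0.05,1],0]

```text
time: 4.5
position: [0.5867, 0.112, 0.0799]
tool_rot: [0.203, -0.675, 0.677, -0.211]
ft_force: [0.1, 0.2, 0.2]
grip_width: 0.0002
```

Emit:
arm_command:
  plan:
    - [[0,0,0],0]
    - [[0,0,-0.35],0]
    - [[0,0,-0.6],0]
    - [[0,0,-0.7],0]
    - [[0,0,-0.74],0]

```text
time: 5.0
position: [0.5774, 0.1124, 0.0591]
tool_rot: [-0.209, 0.676, -0.676, 0.206]
ft_force: [-3.1, -1.3, 4.6]
grip_width: 0.0002
```

Emit:
arm_command:
  plan:
    - [[0,0,-0.04],0]
    - [[0,0,-0.08],0]
    - [[0,0,-0.12],0]

```text
time: 5.3
position: [0.5803, 0.1123, 0.0565]
tool_rot: [0.206, -0.676, 0.676, -0.208]
ft_force: [0.5, -0.3, -0.1]
grip_width: 0.0004
```

Emit:
arm_command:
  plan:
    - [[0,0,-0.04],0]
    - [[0,0,-0.08],0]
    - [[0,0,-0.12],0]

```text
time: 5.6
position: [0.58, 0.1123, 0.0543]
tool_rot: [0.207, -0.676, 0.676, -0.207]
ft_force: [-2.4, -0.7, 10.9]
grip_width: 0.0005
```

Emit:
arm_command:
  plan:
    - [[0,0,-0.02],0]
    - [[0,0,-0.02],0]

```text
time: 5.8
position: [0.58, 0.1123, 0.0543]
tool_rot: [0.207, -0.676, 0.676, -0.208]
ft_force: [-1.6, 0.2, 8.0]
grip_width: 0.0005
```

Far is shut too. Now right, with time to settle before touching.

Emit:
arm_command:
  plan:
    - [[0,0,0.5],0]
    - [[0,0,1],0]
    - [[-0.5,-1.3,1],0]
    - [[-1.05,-2.65,1],0]
    - [[-1.05,-2.65,1],0]

```text
time: 6.3
position: [0.5519, 0.0432, 0.0788]
tool_rot: [0.207, -0.676, 0.677, -0.206]
ft_force: [-0.3, 0.4, -0.3]
grip_width: 0.0001
```

Emit:
arm_command:
  plan:
    - [[0,0,0],0]
    - [[0,0,0],0]
    - [[0,0,-0.35],0]
    - [[0,0,-0.6],0]
    - [[0,0,-0.68],0]

```text
time: 6.8
position: [0.5526, 0.0468, 0.0601]
tool_rot: [-0.208, 0.676, -0.676, 0.207]
ft_force: [-1.7, 0.7, 6.0]
grip_width: 0.0005
```

Emit:
arm_command:
  plan:
    - [[0,0,-0.04],0]
    - [[0,0,-0.08],0]
    - [[0,0,-0.12],0]
    - [[0,0,-0.16],0]

```text
time: 7.2
position: [0.5532, 0.0463, 0.0569]
tool_rot: [0.207, -0.676, 0.676, -0.207]
ft_force: [-0.2, -0.7, -0.4]
grip_width: 0.0005
```

Emit:
arm_command:
  plan:
    - [[0,0,-0.04],0]
    - [[0,0,-0.08],0]
    - [[0,0,-0.12],0]

```text
time: 7.5
position: [0.5534, 0.0459, 0.0543]
tool_rot: [0.207, -0.676, 0.676, -0.207]
ft_force: [-2.6, 0.7, 10.6]
grip_width: 0.0006
```

Right is shut. Near is last, and I'll aim about 2 mm away from the button.

Emit:
arm_command:
  plan:
    - [[0,0,0.5],0]
    - [[0,0,1],0]
    - [[-1.4,0.04,1],0]
    - [[-2.76,0.08,1],0]
    - [[-2.76,0.08,1],0]

```text
time: 8.0
position: [0.4776, 0.049, 0.0795]
tool_rot: [-0.21, 0.677, -0.675, 0.205]
ft_force: [-0.0, -0.2, -0.5]
grip_width: 0.0002
```

Emit:
arm_command:
  plan:
    - [[0,0,0],0]
    - [[0,0,0],0]
    - [[0,0,0],0]
    - [[0,0,-0.3],0]
    - [[0,0,-0.5],0]

```text
time: 8.5
position: [0.4847, 0.048, 0.0659]
tool_rot: [0.207, -0.676, 0.676, -0.207]
ft_force: [0.2, 0.4, -0.7]
grip_width: 0.0004
```

```bash
python3 - <<'E'
from rig import *
import cv2,numpy as np
a=camera("side")["pixels"][:,:,::-1][170:290,210:330];b=camera("wrist")["pixels"][:,:,::-1]
cv2.imwrite("pics/s2.png",cv2.hconcat([cv2.resize(a,(400,400),interpolation=cv2.INTER_CUBIC),cv2.resize(b,(400,400))]))
E
```

```text
(no output)
```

View pics/s2.png

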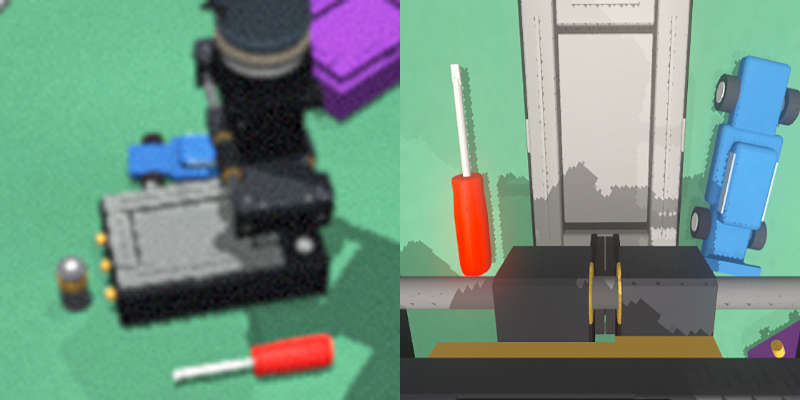

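In the wrist view (right half) the shut fingertips are at about (605,240), centred on the near section and square to the timer. In the side view (left half) the racer, driver and cell are undisturbed.

Emit:
arm_command:
  plan:
    - [[0,0,-0.06],0]
    - [[0,0,-0.12],0]
    - [[0,0,-0.18],0]
    - [[0,0,-0.22],0]
    - [[0,0,-0.26],0]

```text
time: 9.1
position: [0.4842, 0.0481, 0.0602]
tool_rot: [0.207, -0.676, 0.676, -0.207]
ft_force: [-1.3, -0.7, 6.8]
grip_width: 0.0003
```

Emit:
arm_command:
  plan:
    - [[0,0,-0.04],0]
    - [[0,0,-0.08],0]
    - [[0,0,-0.12],0]

```text
time: 9.4
position: [0.4842, 0.0481, 0.0572]
tool_rot: [0.207, -0.676, 0.676, -0.207]
ft_force: [0.7, 1.0, 0.5]
grip_width: 0.0005
```

Emit:
arm_command:
  plan:
    - [[0,0,-0.04],0]
    - [[0,0,-0.08],0]
    - [[0,0,-0.12],0]
    - [[0,0,-0.14],0]

```text
time: 9.8
position: [0.4843, 0.0481, 0.0542]
tool_rot: [0.207, -0.676, 0.676, -0.207]
ft_force: [-2.1, -0.2, 13.8]
grip_width: 0.0005
```

Near is shut. I'll lift straight up, then back away so the cameras can see the timer.

Emit:
arm_command:
  plan:
    - [[0,0,1],0]
    - [[0,0,2.5],0]
    - [[0,0,4],0]
    - [[0,0,5.5],0]
    - [[0,0,6.5],0]

```text
time: 10.3
position: [0.4849, 0.048, 0.2184]
tool_rot: [0.206, -0.676, 0.677, -0.208]
ft_force: [-0.3, 0.5, 0.4]
grip_width: 0.0004
```

Emit:
arm_command:
  plan:
    - [[0,-1.8,0],0]
    - [[0,-3.6,0],0]
    - [[0,-5.4,0],0]
    - [[0,-7.2,0],0]
    - [[0,-9,0],0]

```text
time: 10.8
position: [0.4838, -0.1786, 0.2159]
tool_rot: [-0.207, 0.676, -0.676, 0.207]
ft_force: [0.7, 0.5, -0.4]
grip_width: 0.0004
```

```bash
python3 - <<'E'
from rig import *
import cv2,numpy as np
print(get_obs()["ft_force"])
c0=camera("side")["pixels"][:,:,::-1];c=c0[200:290,220:320];t0=camera("top")["pixels"][:,:,::-1];t=t0[165:255,215:325]
cv2.imwrite("pics/s3.png",cv2.hconcat([cv2.resize(c,(400,360),interpolation=cv2.INTER_CUBIC),cv2.resize(t,(400,360),interpolation=cv2.INTER_CUBIC)]))
cv2.imwrite("pics/side3.png",c0)
cv2.imwrite("pics/sc3.png",cv2.resize(c,None,fx=6.6,fy=6.6,interpolation=cv2.INTER_CUBIC))
E
```

```text
[ 0.70316963  0.51881743 -0.35945891]
```

View pics/s3.png

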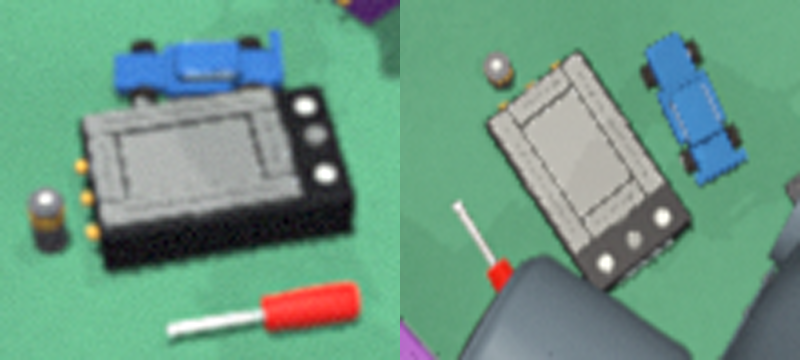

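View pics/sc3.png

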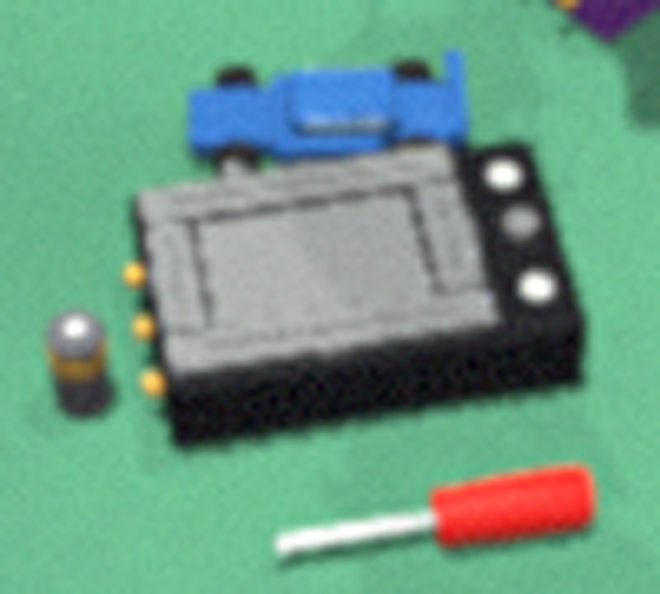

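The rim now sits about 1–1.5 camera pixels lower all round: the far-right corner went from (137,183) to (137,195) in the 6.6x crop. The timer body, its button at (522,222), the racer, cell and driver are at the same pixels as before.

```bash
python3 - <<'E'
from rig import *
print(hand_in())
E
```

```text
the job is handed in; nothing more can be done
None
```

I pressed all four rim sections shut with the closed fingertips, in the order left, far, right, near, and handed the job in at about 11 s. The hand-in gives no verdict.

- **Rim sections:** each one pushed back at 60–58 mm with about 4–7 N. The force then fell to about zero as the section snapped, and the fingers met a hard stop at 54 mm. The highest force reported after any move was about 15 N, well under the 50 N limit.
- **Final pictures:** the rim is visibly lower on all sides, and the timer and reset button are at the same pixels as before. In the side view the racer, driver and cell have not moved, and the arm was clear of everything.
- **Not checked:** I did not measure the grandstand or gantry again at the end, but the arm only passed near the gantry, well above its height. The two camera fits of the timer's pose differed by about 2 mm and 1.3°, too little to affect the presses.

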